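# Roll the knurled wheel until the jaw stands at the gauge fork

### The arm

A 6-joint arm with a two-finger parallel gripper is mounted at the origin on a cart in front of the work surface, level with it; the furniture and walls round the work are solid. World frame = base frame: x ahead of the robot, y to its left, z up, the work surface at z = 0. Lengths are in m, angles in rad, forces in N, time in s.
With the tool pointing down it reaches from about 0.15 to 0.775 m from the base axis. Payload 6.1 kg.
Tool frame: the origin (TCP) lies midway between the tips of the shut fingers; the grasp point (between the pads) lies 19 mm behind it (manip.grip_depth is the distance from the TCP to the grasp point, in m); y points along the fingers, z is the direction in which the jaws open and shut, and the axes are right-handed (so a half turn about y gives the same grasp; the last joint's range is limited). The gripper opens to 85 mm and grips with 20 to 120 N. Pads are 22 mm wide; open, the fingers measure 114 mm over their backs; the gripper's body (76 mm by 85 mm) begins 54 mm behind the grasp point. The pads swing forward as they close: fully open they stand 13 mm farther back than shut.
Start: joints at [1.265, 0.126, -0.04, 1.405, 0, 1.571], TCP at [0.158, 0.501, 0.231] pointing down, gripper open.
Joint ranges: [-2.72, 2.72], [-0.95, 1.95], [-1.27, 1.35], [-1.78, 2.02], [-1.46, 1.47], [-3.14, 3.14]. Speed limits (rad/s): [2.39, 2.39, 3.01, 3.14, 3.14, 3.14].

### API

Orientations are given as a rotation vector (axis times angle).
In Python, from station import manip gives the robot as it stands. Calls block until the motion is done:
- manip.move_pose(position, orientation): joint-space move of the TCP to a pose.
- manip.line_to(position, attitude=None, vel=0.15, contact_N=None): straight line of the TCP; attitude=None keeps the orientation; vel is the mean speed in m/s. With contact_N (N) it stops when the force on the tool has changed by that much, and returns True; else False.
- manip.move_joints(angles): joint-space move.
- manip.set_gripper(opening, f_grip=None): finger opening in m; f_grip is the grip in N (None keeps the last); returns when the fingers have stopped.
- manip.pause(seconds).
- manip.inverse_kinematics(position, orientation): joint angles nearest the present ones, or None.
- manip.get_obs(): the state.
- manip.capture(name): name is "scene" or "top" or "wrist"; returns the picture (384x512x3 uint8, red, green, blue); there is no depth.
- manip.camera_info(name): a dict with "fx", "fy", "cx", "cy" (pixels), "extrinsics" (4x4, takes a point from world to camera coordinates); the wrist camera has in their place "T_tool_cam" (4x4, takes a point from camera to tool coordinates, whose origin is the TCP and whose axes are the tool frame's). Camera axes: x right, y up, looking along -z (the intrinsics and any distortion apply to the point x, -y, -z); pixel columns grow to the right and rows downward; lengths in m; the calibration is good to about 2 mm. A picture is of the moment at which its call begins: read the wrist's pose just before it. camera_info takes no time and is no camera call.
A pose or a line that the arm cannot do raises manip.Unreachable and nothing moves.
- manip.hand_in(): hands the job in, once; it reports no verdict.
Trained networks look in the newest picture that a camera, given by its name, has taken for a name from the list of things; names that differ only in an ending like _2 or _b are one class to them, and where a whole thing is asked for, a point or a joint stands for the part that bears it (a point fixed in the world has none). Each returns a list of dicts, best first, with "p" (0 to 1); they miss things now and then, are a little off and sometimes report something else, mostly with a low value. They report only what shows in the picture. A call takes as long as a camera call.
- manip.spot_in(camera, thing): "bbox" ([left, top, width, height] in pixels, round what is visible of it).
The state is a dict: "t": time; "q": joint angles; "joint_vel": joint speeds; "joint_efforts": joint torques, N m; "ee_pos": TCP position; "orientation": TCP orientation; "contact_force": force on the tool from outside, world axes, zero at the start; "wrist_torque": the same for the moment, N m; "finger_gap": finger opening in m.
Only numpy, scipy, OpenCV 4.12 (cv2) and the standard library are available. Lean on these libraries where they do the work, as an engineer would, in place of code of your own. Each camera call takes 0.05 s, during which the arm holds its last target. There are 200 camera calls.

### The job

Set the gap of the block-sizing fixture: with a fingertip pressed lightly on the top of the knurled wheel, roll it in as many strokes as needed until the moving jaw has closed so far that its small pointer tab stands squarely opposite the open slot of the gauge fork on the front rail, then take the hand away. Only the wheel moves the jaw: do not push the jaw itself, do not press hard on the wheel, and leave the things lying round the fixture where they are; nothing is to be pinched or lifted.

Things in the scene. Friction and masses are not known exactly. Their poses are not given: they have to be found in the camera images.
- fixture: Fixed grey plate 110 (x) by 226 (y) by 12 mm, origin on the bench under its centre; x points away from the robot, y along the jaw's travel. At the -y end the wheel stands between cheeks (outer faces 49 mm apart, tops at z = 72 mm) and low guards at x = +-37..44 mm (tops 52 mm); at the +y end the fixed anvil, 62 mm high. The front rail lies at x = -48 mm, its top at z = 24 mm.
- wheel_carrier: Sprung carrier (axle, guide rods) bearing jaw and steel knurled wheel: radius 34, 26 mm wide, axle along the fixture's y at z = 46 mm; origin on the axle line at fixture x = y = 0, the wheel's centre 75 mm from it towards -y. Crown 8 mm above the cheeks. Pressed from above it sinks straight down, at most 7 mm: about 1 N, then 1.2 N per mm, and springs back. Pressing 3 to 5 mm grips it well.
- wheel_top (a point): The highest point (crown) of the wheel's rim, in mid width, 80 mm above the bench when not pressed; moves down with the carrier; axes parallel to the fixture's.
- wheel (a joint): Turn of the wheel in rad, 0 to 6; starts at 0 to 1. It grows when the top of the rim is rolled along the fixture's +x (away from the robot); each rad moves the jaw 5 mm towards the anvil (34 mm of fingertip travel without slip). Rolling the other way opens the gap again. It stays where it is left (friction 0.035 N m).
- jaw: Moving jaw, steel block 64 x 22 x 38 mm (top at z = 60 mm) on the carrier's rods, driven by the wheel through a screw along the fixture's +y towards the anvil, travel 30 mm. Origin at axle height (z = 46 mm) in its leading face. Its pointer, a steel tab 3 mm wide (y) and 6 mm high, sticks 10 mm out of its front at z = 34 to 40 mm, 11 mm behind the leading face.
- pointer_tip (a point): Front end of the pointer tab, on its centre line at its top edge; moves with the jaw. Dips with the carrier while the wheel is pressed.
- gauge_fork: Steel gauge fork, fixed at varying places on the front rail: block 17 x 22 x 10 mm with two upright prongs 3 mm wide and an open slot 8 mm wide between them (prong tops 43 mm above the bench). Origin on the rail's top under the middle of the slot; axes parallel to the fixture's. The jaw's pointer starts 6 to 16 mm short of it (towards the wheel).
- fork_slot (a point): Middle of the fork's slot at its rear edge, level with the top of the pointer tab; the pointer stands opposite the slot when pointer_tip and fork_slot have the same y in the fixture's frame.
- pad_block_5: Loose wooden block 28 x 30 x 52 mm standing in front of the fixture; leave alone. Origin under its centre.
- hex_key_1: Loose hex key 34 x 124 x 9 mm lying in front of the fixture; leave alone.
- grease_tin: Loose round tin, 72 mm across, 40 mm high, behind the fixture; leave alone.
- pad_block_4: Loose wooden block 30 x 36 x 58 mm standing behind the fixture; leave alone.
- pad_block_2: Loose wooden block 36 x 45 x 112 mm standing far behind the fixture; leave alone.
- inline_driver: Loose straight air screwdriver 33 x 235 x 41 mm lying at the left front of the bench; leave alone.

How it is judged:
By the outcome, as a careful person would: the job done as asked, in the order asked, and still so for the second after the job is handed in, with the robot touching nothing.
It also fails if it takes over 45 s, if anything falls off the work surface, if the arm or the gripper's body presses on something with over 40 N, if the wrist force passes 120 N, or if a joint passes its speed limit or range.

## Working session

There is one attempt and no reset: what is moved stays moved. The work goes in short steps, each a Python script; the robot and the scene stay as the last script left them, time stands still between calls to the robot, and variables do not carry over. Pictures are saved under pics/ and viewed, about 8 in all and at most 12, crops included, and the job is handed in when it is done.

```bash
mkdir -p pics; ls; python3 - <<'E'
from station import manip
import cv2, numpy as np
np.set_printoptions(precision=4,suppress=True)
ims=[]
for n in("scene","top"):
    im=manip.capture(n); cv2.imwrite(f"pics/{n}0.png",im[:,:,::-1]); 
    ci=manip.camera_info(n); print(n,ci)
    for t in("fixture","wheel","jaw","gauge_fork","pointer_tip"):
        print(n,t,[(np.round(d["bbox"],1),round(d["p"],2)) for d in manip.spot_in(n,t)[:2]])
print(manip.camera_info("wrist")); print(manip.get_obs())
E
```

```text
pics
scene {'fx': 427.19233908846655, 'fy': 427.19233908846655, 'cx': 254.058942638536, 'cy': 196.8300754003468, 'extrinsics': array([[ 0.9019, -0.4319, -0.0007, -0.4741],
       [ 0.2607,  0.5432,  0.7981, -0.2851],
       [-0.3443, -0.72  ,  0.6025, -0.6684],
       [ 0.    ,  0.    ,  0.    ,  1.    ]])}
scene fixture [(array([216.4, 212.7,  82.7, 109.5]), 0.88), (array([283.4, 231. ,  19.7,  35.8]), 0.34)]
scene wheel [(array([246.3, 261. ,  41.1,  29.8]), 0.75)]
scene jaw [(array([229.7, 232.7,  38.4,  29. ]), 0.88)]
scene gauge_fork []
scene pointer_tip [(array([230.3, 236.4,  37.4,  23.2]), 0.89)]
top {'fx': 366.5141722812773, 'fy': 366.5141722812773, 'cx': 260.7812510176217, 'cy': 195.25394673232748, 'extrinsics': array([[ 0.0086, -0.9999,  0.007 ,  0.0801],
       [ 0.987 ,  0.0096,  0.1603, -0.5654],
       [-0.1604,  0.0056,  0.987 , -0.9336],
       [ 0.    ,  0.    ,  0.    ,  1.    ]])}
top fixture [(array([245.1, 187.9,  88.9,  51. ]), 0.67), (array([316.9, 111.8,  24.7,  28. ]), 0.67)]
top wheel [(array([311.3, 204.8,  12.3,  23.5]), 0.71), (array([128.3, 255.4,  84.2
[... 312 characters left out ...]
56, 'cy': 189.44098972646597, 'T_tool_cam': array([[ 0.0003, -0.949 , -0.3153, -0.0821],
       [ 0.0008,  0.3153, -0.949 , -0.1431],
       [ 1.    ,  0.0001,  0.0009,  0.0009],
       [ 0.    ,  0.    ,  0.    ,  1.    ]])}
{'t': 0.6, 'q': array([ 1.265 ,  0.1258, -0.0396,  1.4054, -0.    ,  1.5708]), 'joint_vel': array([ 0.0007, -0.0016, -0.0009, -0.0001,  0.0006,  0.0019]), 'joint_efforts': array([ -0.0023, -43.5434,  35.2944,   0.0012,  -0.0001,   0.    ]), 'ee_pos': array([0.1581, 0.5006, 0.2313]), 'orientation': array([-1.5574,  0.24  , -0.24  ]), 'contact_force': array([-0.1391,  0.6374, -0.3937]), 'wrist_torque': array([ 0.0138,  0.0211, -0.0109]), 'finger_gap': 0.08535277782713627}
```

```bash
python3 - <<'E'
import cv2, numpy as np
a=cv2.imread("pics/top0.png")[100:270,190:360]; b=cv2.imread("pics/scene0.png")[190:340,190:320]
a=cv2.resize(a,(596,596),interpolation=cv2.INTER_CUBIC)
cv2.imwrite("pics/a.png",a)
E
```

```text
(no output)
```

View pics/a.png

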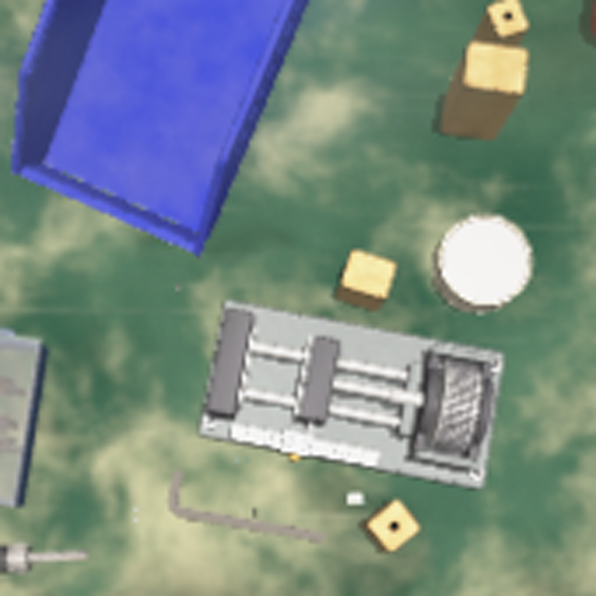

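View pics/scene0.png

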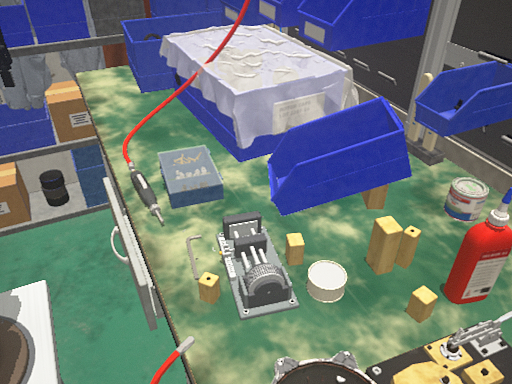

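```bash
cat > h.py <<'E'
import numpy as np, cv2
from scipy.spatial.transform import Rotation as R
from station import manip
np.set_printoptions(precision=4,suppress=True)
def cam(name):
    ci=manip.camera_info(name)
    if "extrinsics" in ci: E=np.array(ci["extrinsics"])
    else:
        o=manip.get_obs(); T=np.eye(4); T[:3,:3]=R.from_rotvec(o["orientation"]).as_matrix(); T[:3,3]=o["ee_pos"]
        E=np.linalg.inv(T@np.array(ci["T_tool_cam"]))
    return (ci["fx"],ci["fy"],ci["cx"],ci["cy"]),E
def back(c,uv,z):
    (fx,fy,cx,cy),E=c; C=np.linalg.inv(E)
    d=C[:3,:3]@np.array([(uv[0]-cx)/fx,-(uv[1]-cy)/fy,-1]); o=C[:3,3]
    return o+d*(z-o[2])/d[2]
def proj(c,p):
    (fx,fy,cx,cy),E=c; q=E[:3,:3]@p+E[:3,3]; return np.array([cx+fx*q[0]/-q[2],cy+fy*q[1]/q[2]])
def fit(P,F):  # 2D rigid fit: world = Rz(yaw) F + t
    P,F=np.array(P)[:,:2],np.array(F)[:,:2]; a=F-F.mean(0); b=P-P.mean(0)
    yaw=np.arctan2((a[:,0]*b[:,1]-a[:,1]*b[:,0]).sum(),(a*b).sum())
    M=R.from_euler('z',yaw).as_matrix()[:2,:2]; t=P.mean(0)-M@F.mean(0)
    return yaw,t,np.linalg.norm(P-(F@M.T+t),axis=1)
def down(yaw): return (R.from_euler('z',yaw)*R.from_euler('x',-np.pi/2)).as_rotvec()
def W(yaw,t,f): return np.r_[R.from_euler('z',yaw).as_matrix()[:2,:2]@np.array(f[:2])+t,f[2]]
E
python3 - <<'E'
from h import *
s=170/596; c=cam("top")
px=[(225,302),(503,352),(482,488),(200,434)]
P=[back(c,(190+u*s,100+v*s),.012) for u,v in px]
F=[(.055,.113),(.055,-.113),(-.055,-.113),(-.055,.113)]
yaw,t,e=fit(P,F); print(yaw,t,e)
p=W(yaw,t,(-.035,.0,.14)); o=down(yaw); print(p,manip.inverse_kinematics(p,o))
manip.move_pose(p,o); manip.set_gripper(0)
im=manip.capture("wrist"); cv2.imwrite("pics/w1.png",im[:,:,::-1])
ob=manip.get_obs(); print(ob["t"],ob["ee_pos"],ob["finger_gap"],ob["contact_force"])
E
```

```text
-0.17506631287721702 [0.5237 0.0032] [0.0024 0.002  0.0019 0.0027]
[0.4893 0.0093 0.14  ] [ 0.019   0.0751 -0.2966  1.1991  0.      0.1941]
3.5667 [0.4893 0.0093 0.14  ] 0.00032976989915180807 [ 0.1994 -0.6715 -0.2999]
```

View pics/w1.png

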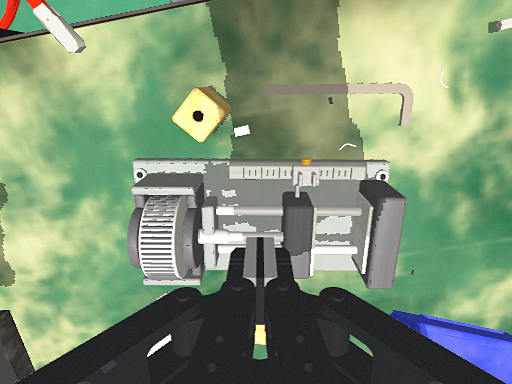

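```bash
python3 - <<'E'
import cv2
a=cv2.imread("pics/w1.png")[148:218,255:355]
cv2.imwrite("pics/b.png",cv2.resize(a,(800,560),interpolation=cv2.INTER_CUBIC))
E
```

```text
(no output)
```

View pics/b.png

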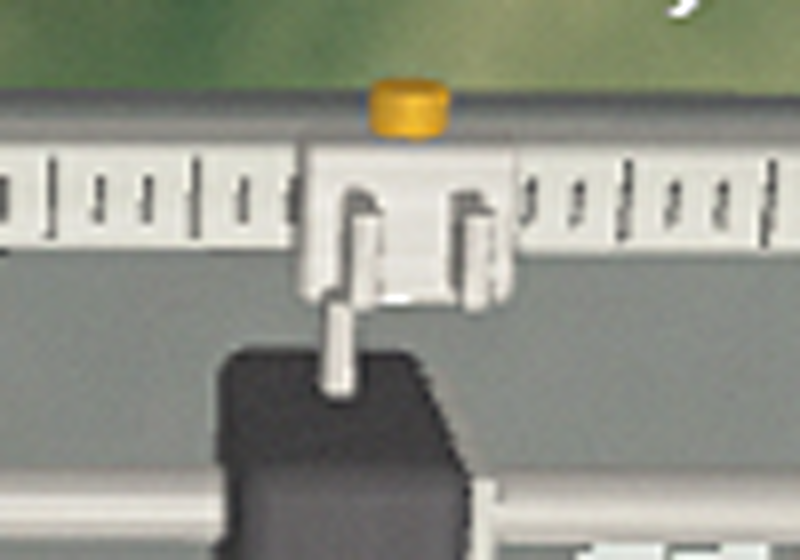

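```bash
python3 - <<'E'
from h import *
c=cam("wrist")
yaw,t=-0.17507,np.array([.5237,.0032])
for n,f in dict(cornA=(-.055,-.113,.012),cornB=(-.055,.113,.012),crown=(0,-.075,.08),crL=(0,-.088,.08),crR=(0,-.062,.08)).items(): print(n,proj(c,W(yaw,t,f)))
q=lambda u,v:(255+u/8,148+v/8)
P=back(c,q(340,297),.040); L=back(c,q(364,305),.043); Rr=back(c,q(476,305),.043); S=(L+Rr)/2
ry=np.array([-np.sin(yaw),np.cos(yaw),0]); rx=np.array([np.cos(yaw),np.sin(yaw),0]);o=np.r_[t,0]
for n,p in dict(P=P,L=L,R=Rr,S=S).items(): print(n,(p-o)@rx,(p-o)@ry)
print("gap",(S-P)@ry)
a=cv2.imread("pics/w1.png")[145:290,120:260]
cv2.imwrite("pics/c.png",cv2.resize(a,None,fx=4,fy=4,interpolation=cv2.INTER_CUBIC))
E
```

```text
cornA [127.9935 158.5843]
cornB [389.6515 158.5144]
crown [153.8861 254.9734]
crL [135.7512 254.9736]
crR [172.0228 254.9732]
P -0.03979692773652247 0.030889242376916485
L -0.039922980056700086 0.03291096025352738
R -0.03992073856140532 0.043922521132367325
S -0.039921859309052676 0.03841674069294736
gap 0.00752749831603087
```

View pics/c.png

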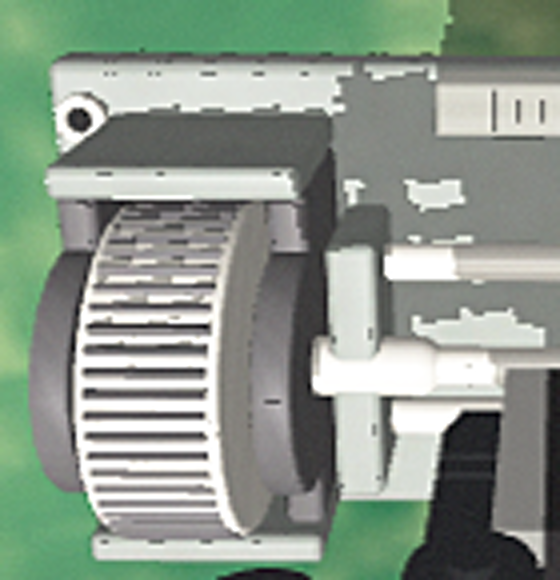

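```bash
cat >> h.py <<'E'
yaw=-0.17507; t=np.array([.5237,.0032])+R.from_euler('z',yaw).as_matrix()[:2,:2]@[.001,.0013]
def at(x,z): return W(yaw,t,(x,-.075,z))
def stroke(x0,x1,press=.0035):
    o=down(yaw); manip.move_pose(at(x0,.092),o)
    hit=manip.line_to(at(x0,.0765),vel=.02,contact_N=1.5); ob=manip.get_obs(); z=ob["ee_pos"][2]
    print("hit",hit,z,ob["contact_force"])
    zp=max(min(z,.0805)-press,.0745); manip.line_to(at(x0,zp),vel=.03); f0=manip.get_obs()["contact_force"]
    manip.line_to(at(x1,zp),vel=.03); ob=manip.get_obs(); print("press",zp,f0,ob["contact_force"])
    manip.line_to(at(x1,.092),vel=.05)
def look(name):
    manip.move_pose(W(yaw,t,(-.035,.034,.14)),down(yaw)); manip.pause(.1)
    im=manip.capture("wrist"); cv2.imwrite(f"pics/{name}_full.png",im[:,:,::-1])
    c=cam("wrist"); u,v=proj(c,W(yaw,t,(-.040,.036,.04))).astype(int); u0,v0=u-50,v-35
    print("t",manip.get_obs()["t"],"crop",u0,v0)
    cv2.imwrite(f"pics/{name}.png",cv2.resize(im[v0:v0+70,u0:u0+100,::-1],(800,560),interpolation=cv2.INTER_CUBIC))
def gap(u0,v0,P,L,Rr):
    c=cam("wrist"); f=lambda a,z:back(c,(u0+a[0]/8,v0+a[1]/8),z)
    p,l,r=f(P,.04),f(L,.043),f(Rr,.043); ry=np.array([-np.sin(yaw),np.cos(yaw),0])
    print("spacing",(r-l)@ry,"gap",((l+r)/2-p)@ry)
E
python3 - <<'E'
from h import *
stroke(-.012,.012); look("s1")
E
```

```text
hit True 0.07746153614418158 [ 0.8185 -0.1323  3.9058]
press 0.0745 [-1.276   1.1391  5.3828] [0.6549 0.6259 5.4306]
t 7.125 crop 212 150
```

View pics/s1.png

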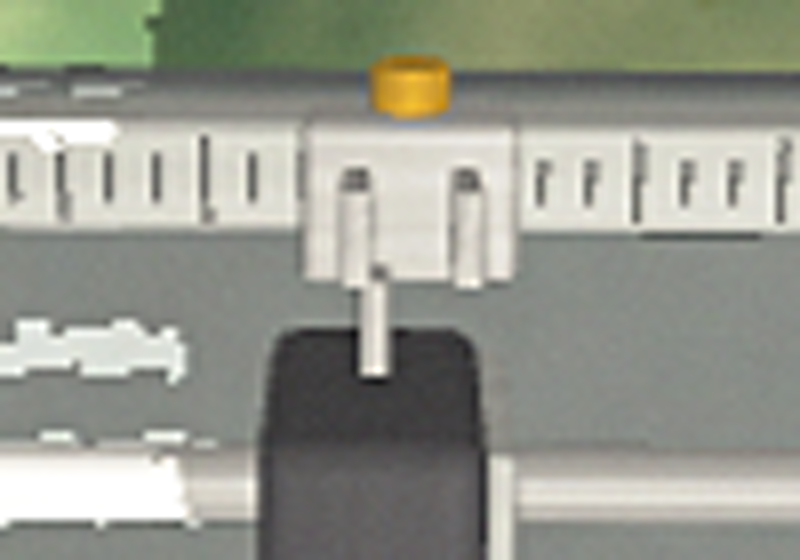

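Pointer tip is at crop (376,275), prongs at 355/468 (slot middle ≈ 411): about 3.6 mm short, head-on. One more similar stroke.

```bash
python3 - <<'E'
from h import *
gap(212,150,(375.5,275),(355,285),(468,285))
stroke(-.012,.012); look("s2")
E
```

```text
spacing 0.011069254310851087 gap 0.0035371087737846507
hit True 0.07743544919915302 [0.9479 0.9032 2.1936]
press 0.0745 [-0.2021  1.2661  5.4091] [1.1537 1.7104 5.3446]
t 10.7917 crop 212 150
```

View pics/s2.png

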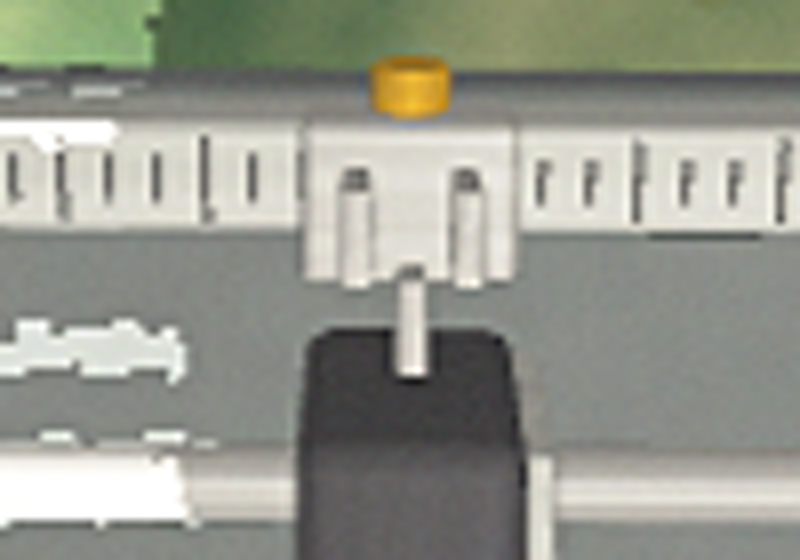

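Pointer tip is at crop (412,272) and the prongs are still at 355/468 (middle ≈ 411.5), so it is centred to within about 0.1 mm. I'll retreat and hand in.

```bash
python3 - <<'E'
from h import *
gap(212,150,(412,272),(355,285),(468,285))
manip.line_to(W(yaw,t,(-.06,.034,.24)),vel=.15); manip.pause(.2)
ob=manip.get_obs(); print(ob["t"],ob["ee_pos"],ob["contact_force"]); manip.hand_in()
E
```

```text
spacing 0.011067035529642237 gap -7.777253615010002e-05
11.825 [0.4714 0.0481 0.2389] [ 0.8697 -0.013   0.4601]
the job is handed in; nothing more can be done
```

I closed the jaw with two light strokes on top of the wheel, each 24 mm at about 5.4 N. The pointer tab now stands opposite the fork slot. I then raised the hand clear and handed the job in at 11.8 s.

- **Pointer position:** the last wrist picture put the pointer about 0.1 mm from the middle of the slot. The prong spacing measured 11.07 mm against the nominal 11 mm.
- **Travel per stroke:** the second stroke moved the jaw about 3.6 mm, close to the 3.5 mm expected without slip.
- **Small disagreements:** the first, oblique look gave a gap of 7.5 mm, about 0.4 mm more than the later measurements imply. The finger first felt the wheel at a height of 77.5 mm, against a nominal crown height of 80 mm. So I limited the press to a height of 74.5 mm.
- **Not checked:** I took no picture after retreating. The final wrist force reading was below 1 N, about the same as the sensor noise. Nothing around the fixture was approached.

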